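Stack and lock a parts tray on its docking base

TASK

Pick up the yellow parts tray by its black handle and stack it on the blue base module so that its four corner lugs drop fully into the sockets of the grey docking frame, feeling for them gently (never push the tray onto the base with more than about 30 N). Then swing the red-pinned turn button in over the tray's rim, a full quarter turn, to lock it; keep the parts in the tray and leave everything else on the bench alone.

Things in the scene. Friction and masses are not known exactly. Their poses are not given: they have to be found in the camera images.
- base_module: Blue open bin, 126 mm (x) by 178 mm (y) by 40 mm high, fixed to the bench. Origin: centre of its underside, on the bench; z up, x away from the robot (within 0.2 rad). On its rim lies a grey docking frame with four sockets (see base_top); the turn button stands at its -x side. A tray seated in the frame has its origin 52 mm above this origin; one still standing on its lugs on the frame, 62 mm.
- base_top (a point): Point over the bin's centre, 52 mm up, level with the top of the docking frame (126 x by 172 y by 12 mm thick, middle opening 60 by 70). Part of the bin, NOT of the frame: the frame's centre is shifted along the bin's y by an unreported -10 to +10 mm (0 in x, same yaw) and is clamped there. Feel for the sockets, or look.
- base_sockets (a point): Same point as base_top. The four through sockets are 20 mm (x) by 17 mm (y), centred at x = +-47, y = +-54 mm from the frame's own centre, so after allowing for the frame's unreported y shift the lugs have 3 mm play each way in x and 1.5 mm in y.
- upper_tray: Yellow loose tray, 122 mm (x) by 134 mm (y), rim 35 mm above its origin; 0.3 to 0.55 kg plus 0.06 kg of contents. Origin: centre of the underside of its floor (4 mm thick). Four black square lugs, 14 by 14 mm, stick out 10 mm below the floor, centred at x = +-47, y = +-54 mm; on the bench the tray stands on them (origin 10 mm up). Same when turned half round.
- tray_handle (a point): Centre of the tray's black handle bar, 69 mm above the tray's origin. The bar runs along the tray's x: 118 mm long, 16 mm wide (y), 14 mm high; its end posts (24 mm wide) stand on the two x walls. Open space under and beside it down to the contents, which reach at most 32 mm above the tray's origin.
- turn_button (a joint): Angle (rad) of the turn button, a steel tab 16 mm wide, 6 mm thick, 58 mm from pivot to tip, on a vertical post: 0 = points along the base's +y (open), pi/2 = along the base's +x, over the seated tray's front rim (locked); stop at 1.65. Stays where left (friction 0.06 N m). Underside 89.5 mm above the bench, 2.5 mm over a seated tray's rim; an unseated tray blocks it.
- button_pin (a point): On the axis of the upright red pin of the turn button, 12 mm diameter, 50 mm from the pivot; the pin stands 30 mm above the tab (95.5 to 125.5 mm above the bench), this point is at its mid height, 110.5 mm.
- button_pivot (a point): Pivot axis of the turn button, at x = -79, y = +50 mm in the base module's frame, at the height of the tab's underside (89.5 mm).
- pivot_block: Small alloy block, 18x20x28 mm, loose in the tray; origin at the centre of its underside. Stays in the tray.
- dowel_shaft: Short steel shaft, 25x20x12 mm, loose in the tray; origin at the centre of its underside. Stays in the tray.
- brass_brush: Brass wire brush, 74x133x35 mm, loose bystander to the right of the vice.
- feeler_gauge: Feeler gauge, 49x109x10 mm, loose bystander at the front edge of the bench.
- screwdriver: Screwdriver with orange handle, 34x207x28 mm, loose bystander at the front edge of the bench.

How it is judged:
On the way:
1. the tray is seated on the base, all four lugs fully in the sockets, with the turn button still open (z of upper_tray in the frame of base_module between 0.049 and 0.0545 m and horizontal distance between upper_tray and base_module below 0.015 m and angle between upper_tray's own z axis and vertical below 0.03 rad and value of joint turn_button below 0.7 rad), for 0.2 s.
At the end, for the whole second after the job is handed in: Tray level (0.03 rad) with all lugs home (origin less than 54.5 mm above the base's origin, 52 nominal), centre within 15 mm of the base's; turn button at 1.35 rad or more; block and shaft in the tray; all at rest (z of upper_tray in the frame of base_module between 0.049 and 0.0545 m and horizontal distance between upper_tray and base_module below 0.015 m and angle between upper_tray's own z axis and vertical below 0.03 rad and value of joint turn_button above 1.35 rad and horizontal distance between each of pivot_block, dowel_shaft and upper_tray below 0.08 m and z of pivot_block in the frame of upper_tray between 0 and 0.03 m and z of dowel_shaft in the frame of upper_tray between 0 and 0.03 m and linear speed of upper_tray below 0.02 m/s and velocity of joint turn_button below 0.1 rad/s); the robot touches nothing.
It fails at once if the tray is pushed onto the base module with more than 30 N (contact force between upper_tray and base_module above 30 N).
It fails at once if a bystander (brush, feeler gauge, screwdriver) is moved by more than 30 mm (distance of any of brass_brush, feeler_gauge, screwdriver from where it was at the start of the episode above 0.03 m).
It also fails if it takes over 61 s, if anything falls off the work surface, if the arm or the gripper's body presses on something with over 40 N, if the wrist force passes 120 N, or if a joint passes its speed limit or range.

ROBOT

A 6-joint arm with a two-finger parallel gripper is mounted at the origin on a cart in front of the work surface, level with it; the furniture and walls round the work are solid. World frame = base frame: x ahead of the robot, y to its left, z up, the work surface at z = 0. Lengths are in m, angles in rad, forces in N, time in s.
With the tool pointing down it reaches from about 0.325 to 1 m from the base axis. Payload 5.1 kg.
Tool frame: the origin (TCP) lies at the very end of the fingers, on their centre line; the grasp point (between the pads) lies 19 mm behind it (hold_point_z is the distance from the TCP to the grasp point, in m); y points along the fingers, z is the direction in which the jaws open and shut, and the axes are right-handed (so a half turn about y gives the same grasp; the last joint's range is limited). The gripper opens to 85 mm and grips with 20 to 120 N. Pads are 22 mm wide; open, the fingers measure 114 mm over their backs; the gripper's body (76 mm by 85 mm) begins 54 mm behind the grasp point. The pads swing forward as they close: fully open they stand 13 mm farther back than shut.
Start: joints at [-1.201, 0.124, 1.65, -0, 1.367, -0.083], TCP at [0.284, -0.584, 0.231] pointing down, gripper open.
Joint ranges: [-2.61, 2.61], [-1.02, 2.33], [0.03, 2.71], [-1.35, 4.49], [0.32, 2.68], [-2.91, 2.91]. Speed limits (rad/s): [2.57, 2.57, 3.14, 3.14, 3.14, 3.14].

INTERFACE

Orientations are given as a rotation vector (axis times angle).
In Python, from bench import * gives the robot as it stands. The module is installed in compiled form; this text tells all that it offers.
- The arm moves only by the tool move_arm, never from a script. Its argument "motion" is a list of rows, each an object of numbers: "ax", "ay", "az": the turn, a rotation vector about the tool's x, y, z in degrees; "dx", "dy", "dz": the shift along the tool's x, y, z in m; "jaw": the opening in per cent of the stroke, from 0 (shut) to 100 (fully open). A call has 1 to 8 rows; each row shifts and turns the pose as measured when the row begins, along the tool's axes as they then stand; what a row does not reach is not made up. A row lasts 1/8 s, in which the tool goes at most 62.5 mm and 10.7 degrees, less where a joint would pass 70% of its speed; a pose out of reach is approached as far as the arm can. A call is refused whole if a number of a shift passes 0.0625 or a number of a turn 10.7, either way. A call with a gripper value outside its range is refused whole. The fingers move at their own pace and stop on an object; "newtons" is the grip in N (left out, the last holds). Time passes only in rows, so rows that do not move let the fingers close. It gives the time, the measured TCP pose, the force and the opening at its end, in the units of the state.
- observe(): the state, without advancing time (a new reading comes with each control period).
- capture(name): name is "side" or "top" or "wrist"; returns a dict with "img" (384x512x3 uint8, blue, green, red), "K" (3x3 intrinsics, pixels), "rvec" (rotation vector, rad) and "tvec" (3), from world to camera coordinates, as OpenCV has them. Camera axes: x right, y down, z forward; pixel columns grow to the right and rows downward; lengths in m; the calibration is good to about 2 mm. A picture is of the moment at which its call begins. There is no depth.
- close_job(): hands the job in, once; it reports no verdict.
The state is a dict: "t": time; "q": joint angles; "joint_vel": joint speeds; "tau": joint torques, N m; "tcp_pos": TCP position; "orientation": TCP orientation; "force": force on the tool from outside, world axes, zero at the start; "torque": the same for the moment, N m; "grip_width": opening from 0.0 (shut) to 1.0 (fully open).
Only numpy, scipy, OpenCV 4.12 (cv2) and the standard library are available. Lean on these libraries where they do the work, as an engineer would, in place of code of your own. Each camera call takes 0.05 s, during which the arm holds its last target. There are 200 camera calls.

## Working session

There is one attempt and no reset: what is moved stays moved. The work goes in short steps, Python scripts to look and compute and a tool call to move; the robot and the scene stay as the last step left them, time stands still between calls to the robot, and variables do not carry over. Pictures are saved under pics/ and viewed, about 8 in all and at most 12, crops included, and the job is handed in when it is done.

Besides the shell and the picture viewer there is one more tool, called as a command line: name --argument value ..., lists and objects as JSON in quotes. move_arm: Moves the arm, as the interface text tells. Its arguments: {"type":"object","properties":{"motion":{"type":"array"},"newtons":{"type":"number"}},"required":["motion"]}

```bash
mkdir -p pics
python3 - <<'E'
from bench import *
import cv2,numpy as np
s=observe(); print({k:np.round(v,3) for k,v in s.items()})
for n in("top","side"):
    c=capture(n); cv2.imwrite(f"pics/{n}0.png",c["img"]); print(n,np.round(c["K"],1).tolist(),np.round(c["rvec"],3).ravel(),np.round(c["tvec"],3).ravel())
    R=cv2.Rodrigues(np.array(c["rvec"],float))[0]; print((-R.T@np.array(c["tvec"]).ravel()).round(3))
E
```

```text
{'t': np.float64(0.0), 'q': array([-1.201,  0.125,  1.652,  0.   ,  1.368, -0.083]), 'joint_vel': array([ 0.   , -0.001, -0.   , -0.   , -0.002, -0.001]), 'tau': array([ 1.0000e-03, -4.2362e+01, -3.6545e+01, -0.0000e+00,  7.0000e-03,
       -0.0000e+00]), 'tcp_pos': array([ 0.284, -0.584,  0.23 ]), 'orientation': array([-0.454,  1.972, -1.968]), 'force': array([-0.857,  0.396,  0.326]), 'torque': array([-0.   , -0.032, -0.011]), 'grip_width': np.float64(0.994)}
top [[413.9, 0.0, 256.2], [0.0, 413.9, 193.4], [0.0, 0.0, 1.0]] [ 2.181 -2.139  0.088] [-0.047  0.463  1.158]
[ 0.345 -0.063  1.197]
side [[353.0, 0.0, 253.0], [0.0, 353.0, 189.6], [0.0, 0.0, 1.0]] [ 2.203 -0.087  0.014] [-0.49   0.093  1.318]
[ 0.438 -1.039  0.845]
```

View pics/top0.png

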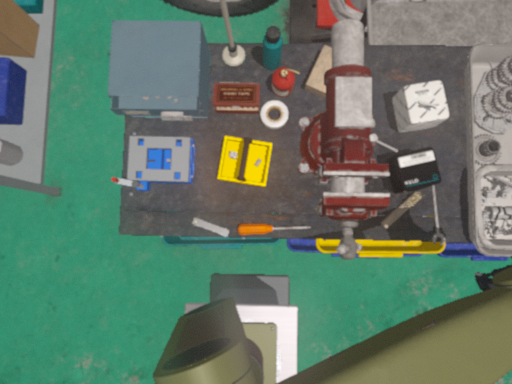

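View pics/side0.png

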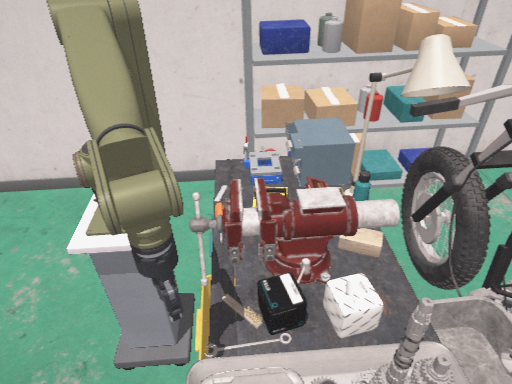

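The top view shows the tray at about (246,161), with its black handle running along world x. The base is at about (160,158) with the button open and the red pin at about (115,180). The vice stands right of the tray.

```bash
cat > h.py <<'E'
from bench import *
import cv2,numpy as np
from scipy.spatial.transform import Rotation as Ro
def ray(c,uv,z):
    R=cv2.Rodrigues(np.array(c["rvec"],float))[0]; t=np.array(c["tvec"],float).ravel()
    uv=np.atleast_2d(uv).astype(float); o=-R.T@t
    d=np.c_[uv,np.ones(len(uv))]@np.linalg.inv(c["K"]).T@R
    return o+d*((z-o[2])/d[:,2])[:,None]
def proj(c,P):
    return cv2.projectPoints(np.atleast_2d(P).astype(float),np.array(c["rvec"],float),np.array(c["tvec"],float),np.array(c["K"],float),None)[0][:,0]
def big(m,n=1):
    cs=cv2.findContours(m,cv2.RETR_EXTERNAL,cv2.CHAIN_APPROX_NONE)[0]
    return sorted(cs,key=cv2.contourArea)[::-1][:n]
def save(c,name,x0,y0,x1,y1,s):
    cv2.imwrite("pics/"+name,cv2.resize(c["img"][y0:y1,x0:x1],None,fx=s,fy=s,interpolation=cv2.INTER_CUBIC))
def axes():
    s=observe(); print("t",round(float(s["t"]),2),"tcp",s["tcp_pos"].round(4),"F",s["force"].round(1),"g",round(float(s["grip_width"]),3)); M=Ro.from_rotvec(s["orientation"]).as_matrix(); print(M.round(3)); return s,M
E
python3 - <<'E'
from h import *
c=capture("top"); hsv=cv2.cvtColor(c["img"],cv2.COLOR_BGR2HSV)
save(c,"crop1.png",100,120,290,220,4)
def rect(name,m,z,box):
    k=np.zeros_like(m); x0,y0,x1,y1=box; k[y0:y1,x0:x1]=m[y0:y1,x0:x1]
    p=np.vstack([q for q in big(k,4) if cv2.contourArea(q)>8])[:,0]
    w=ray(c,p,z)[:,:2]; r=cv2.minAreaRect((w*1000).astype(np.float32)); print(name,np.round(r[0],1),np.round(r[1],1),round(r[2],2))
rect("tray",cv2.inRange(hsv,(22,120,90),(35,255,255)),.045,(210,125,280,195))
rect("base",cv2.inRange(hsv,(100,60,60),(130,255,255)),.046,(105,125,205,195))
rect("frame",cv2.inRange(hsv,(95,10,120),(130,140,220)),.052,(105,125,205,195))
rect("handle",cv2.inRange(hsv,(0,0,0),(180,120,60)),.083,(238,132,256,192))
m=cv2.inRange(hsv,(0,120,80),(10,255,255))|cv2.inRange(hsv,(170,120,80),(180,255,255))
rect("pin",m,.1255,(105,165,135,195))
axes()
E
```

```text
tray [553.7  -3.3] [141.4 129.3] 81.9
base [538.  220.8] [129.  182.1] 10.57
frame [539.3 219.3] [128.2 177.9] 8.62Traceback (most recent call last):
  File "<stdin>", line 11, in <module>
  File "<stdin>", line 6, in rect
    return _nx.concatenate(arrs, 0, dtype=dtype, casting=casting)
           ~~~~~~~~~~~~~~~^^^^^^^^^^^^^^^^^^^^^^^^^^^^^^^^^^^^^^^
ValueError: need at least one array to concatenate
```

View pics/crop1.png

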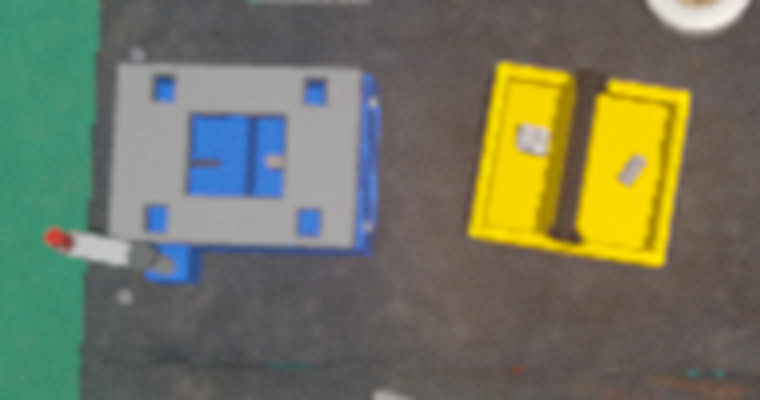

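Sockets show as blue squares in the frame at crop pixels (163,89), (315,92), (157,217) and (309,221). The pin is at (60,238), and the handle runs from (590,80) to (565,235). I'll localise all of these.

Run:
```python
from h import *
c=capture("top"); hsv=cv2.cvtColor(c["img"],cv2.COLOR_BGR2HSV)
sc=(np.array([(163,89),(315,92),(157,217),(309,221)])-1.5)/4+[100,120]
m=cv2.inRange(hsv,(100,150,60),(130,255,255)); P=[]
for u in sc:
    x,y=np.round(u).astype(int); w=hsv[y-5:y+6,x-5:x+6,1].astype(float); w=np.clip(w-90,0,None)
    yy,xx=np.mgrid[y-5:y+6,x-5:x+6]; q=((xx*w).sum()/w.sum(),(yy*w).sum()/w.sum()); P.append(ray(c,q,.046)[0])
P=np.array(P); print(P.round(4),"centre",P.mean(0).round(4)); 
dy=(P[0]-P[1]+P[2]-P[3]);dx=(P[0]-P[2]+P[1]-P[3]); print("len y",np.linalg.norm(dy)/2,"len x",np.linalg.norm(dx)/2,"yaw",np.arctan2(-dy[0],dy[1]),np.arctan2(dx[1],dx[0]))
print("pin",ray(c,(np.array([[60,238]])-1.5)/4+[100,120],.1255))
# handle: median of black columns per row
g=c["img"].max(2); L=[]
for y in range(141,178):
    row=g[y,238:254].astype(float); w=np.clip(90-row,0,None); L.append((238+(w*np.arange(16)).sum()/w.sum(),y))
W=ray(c,L,.086)[:,:2]; f=np.polyfit(W[:,0],W[:,1],1); print("handle line yaw",np.arctan(f[0]),"y at .5537",np.polyval(f,.5537), W[[0,-1]])
# rims
for n,b in(("tray",cv2.inRange(hsv,(22,120,60),(35,255,255))),):
    k=np.zeros_like(b);k[125:195,210:280]=b[125:195,210:280]; k=cv2.morphologyEx(k,cv2.MORPH_CLOSE,np.ones((9,9))); p=big(k)[0][:,0]
    r=cv2.minAreaRect((ray(c,p,.045)[:,:2]*1000).astype(np.float32)); print(n,r)
k=np.zeros_like(m);b=cv2.inRange(hsv,(95,10,110),(130,140,220));k[125:182,120:192]=b[125:182,120:192];p=big(k)[0][:,0]
print("frame",cv2.minAreaRect((ray(c,p,.052)[:,:2]*1000).astype(np.float32)))
print("vice px->world z.2",ray(c,[(308,120),(390,190),(345,250),(290,90)],.15).round(3))
axes()
```

```text
[[0.602  0.2936 0.046 ]
 [0.6008 0.1856 0.046 ]
 [0.5089 0.2943 0.046 ]
 [0.5081 0.1863 0.046 ]] centre [0.555  0.2399 0.046 ]
len y 0.10798325003791683 len x 0.0929514912442594 yaw -0.009457970053548509 -0.007686133819208573
pin [[0.48367603 0.33292238 0.1255    ]]
 ** On entry to DLASCL parameter number  4 had an illegal value
 ** On entry to DLASCL parameter number  4 had an illegal value
 ** On entry to DLASCL parameter number  4 had an illegal value
 ** On entry to DLASCL parameter number  4 had an illegal value
 ** On entry to DLASCL parameter number  5 had an illegal value
 ** On entry to DLASCL parameter number  4 had an illegal value<stdin>:14: RuntimeWarning: invalid value encountered in scalar divide
Traceback (most recent call last):
numpy.linalg.LinAlgError: SVD did not converge in Linear Least Squares
```

Run:
```python
from h import *
c=capture("top"); hsv=cv2.cvtColor(c["img"],cv2.COLOR_BGR2HSV)
b=cv2.inRange(hsv,(20,120,60),(36,255,255))
k=np.zeros_like(b);k[125:195,210:280]=b[125:195,210:280]; k=cv2.morphologyEx(k,cv2.MORPH_CLOSE,np.ones((9,9))); p=big(k)[0][:,0]
print("tray",cv2.minAreaRect((ray(c,p,.045)[:,:2]*1000).astype(np.float32)))
H=(np.array([(591,75),(565,238),(583,130),(573,190)])-1.5)/4+[100,120]
print("handle",ray(c,H,.086).round(4))
print("vice",ray(c,[(308,120),(390,190),(345,250),(290,90)],.15).round(3))
axes()
```

```text
tray ((553.647216796875, -3.2191009521484375), (142.48373413085938, 130.03012084960938), 81.92391204833984)
handle [[ 0.6078 -0.012   0.086 ]
 [ 0.495   0.0031  0.086 ]
 [ 0.5695 -0.0074  0.086 ]
 [ 0.528  -0.0016  0.086 ]]
vice [[ 0.643 -0.171  0.15 ]
 [ 0.465 -0.379  0.15 ]
 [ 0.312 -0.265  0.15 ]
 [ 0.723 -0.123  0.15 ]]
t 0.25 tcp [ 0.2842 -0.5842  0.2307] F [ 0.8  0.2 -0. ] g 1.001
[[-0.899 -0.     0.437]
 [-0.437  0.001 -0.899]
 [-0.    -1.    -0.001]]
```

move_arm --motion '[{"dy":-0.06,"jaw":100},{"dy":-0.06},{"dy":-0.05},{"dx":-0.047,"dz":-0.0385},{"dx":-0.047,"dz":-0.0385},{"dx":-0.047,"dz":-0.0385},{"dx":-0.047,"dz":-0.0385},{"dx":-0.047,"dz":-0.0385}]' --newtons 60

```text
schema error: expected keys ax, ay, az, dx, dy, dz, jaw
```

move_arm --motion '[{"dx":-0.047,"dz":-0.0385},{"dx":-0.047,"dz":-0.0385},{"dx":-0.047,"dz":-0.0385},{"dx":-0.047,"dz":-0.0385},{"dx":-0.04,"dz":-0.033},{"ay":10.5},{"ay":10.5},{"ay":10.5}]'

```text
schema error: expected keys ax, ay, az, dx, dy, dz, jaw
```

Run:
```python
from h import *
axes(); c=capture("wrist"); cv2.imwrite("pics/w1.png",c["img"])
R=cv2.Rodrigues(np.array(c["rvec"],float))[0]; print((-R.T@np.array(c["tvec"]).ravel()).round(3),R.round(2))
```

```text
t 0.25 tcp [ 0.2842 -0.5842  0.2307] F [ 0.8  0.2 -0. ] g 1.001
[[-0.899 -0.     0.437]
 [-0.437  0.001 -0.899]
 [-0.    -1.    -0.001]]
[ 0.352 -0.552  0.374] [[ 0.44 -0.9  -0.  ]
 [-0.86 -0.42  0.29]
 [-0.26 -0.13 -0.96]]
```

View pics/w1.png

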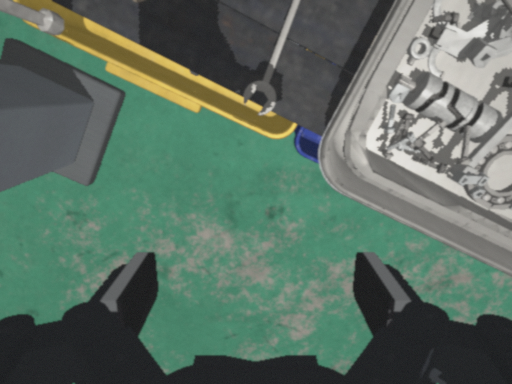

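The picture is still the start view, fingers at (130,290) and (380,290), because both moves were refused. Every row needs all seven keys.

move_arm --motion '[{"ax":0,"ay":0,"az":0,"dx":0,"dy":-0.06,"dz":0,"jaw":100},{"ax":0,"ay":0,"az":0,"dx":0,"dy":-0.06,"dz":0,"jaw":100},{"ax":0,"ay":0,"az":0,"dx":0,"dy":-0.05,"dz":0,"jaw":100},{"ax":0,"ay":0,"az":0,"dx":-0.047,"dy":0,"dz":-0.0385,"jaw":100},{"ax":0,"ay":0,"az":0,"dx":-0.047,"dy":0,"dz":-0.0385,"jaw":100},{"ax":0,"ay":0,"az":0,"dx":-0.047,"dy":0,"dz":-0.0385,"jaw":100},{"ax":0,"ay":0,"az":0,"dx":-0.047,"dy":0,"dz":-0.0385,"jaw":100},{"ax":0,"ay":0,"az":0,"dx":-0.047,"dy":0,"dz":-0.0385,"jaw":100}]' --newtons 60

```text
t: 1.3
tcp_pos: [0.4133, -0.304, 0.4053]
orientation: [-0.445, 1.978, -1.97]
force: [1.1, -0.6, 0.3]
grip_width: 0.999
```

move_arm --motion '[{"ax":0,"ay":0,"az":0,"dx":-0.047,"dy":0,"dz":-0.0385,"jaw":100},{"ax":0,"ay":0,"az":0,"dx":-0.047,"dy":0,"dz":-0.0385,"jaw":100},{"ax":0,"ay":0,"az":0,"dx":-0.047,"dy":0,"dz":-0.0385,"jaw":100},{"ax":0,"ay":0,"az":0,"dx":-0.047,"dy":0,"dz":-0.0385,"jaw":100},{"ax":0,"ay":10.5,"az":0,"dx":0,"dy":0,"dz":0,"jaw":100},{"ax":0,"ay":10.5,"az":0,"dx":0,"dy":0,"dz":0,"jaw":100},{"ax":0,"ay":10.5,"az":0,"dx":0,"dy":0,"dz":0,"jaw":100}]'

```text
t: 2.17
tcp_pos: [0.5193, -0.0714, 0.4069]
orientation: [-0.127, -2.169, 2.161]
force: [0.7, -0.1, 0.5]
grip_width: 1.002
```

Run:
```python
from h import *
axes(); c=capture("wrist"); cv2.imwrite("pics/w2.png",c["img"])
R=cv2.Rodrigues(np.array(c["rvec"],float))[0]; print((-R.T@np.array(c["tvec"]).ravel()).round(3),proj(c,[(.552,-.004,.086),(.555,.24,.052)]))
```

```text
t 2.17 tcp [ 0.5193 -0.0714  0.4069] F [ 0.7 -0.1  0.5] g 1.002
[[-0.994  0.004 -0.113]
 [ 0.113  0.004 -0.994]
 [-0.003 -1.    -0.004]]
[ 0.593 -0.081  0.55 ] [[204.05845811 130.63393938]
 [ 45.34646126 144.93925606]]
```

View pics/w2.png

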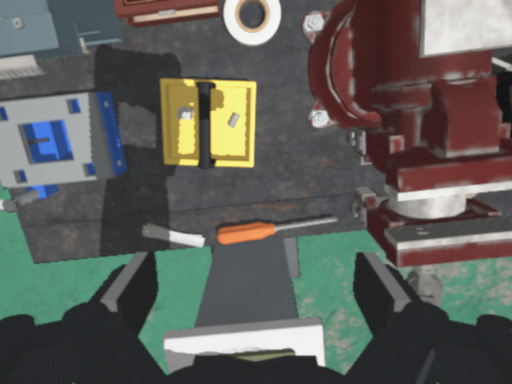

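The wrist view shows the tray handle from about (205,82) to (204,168) and the base at the left, with sockets near (73,106), (82,170) and (8,113).

Run:
```python
from h import *
c=capture("wrist"); hsv=cv2.cvtColor(c["img"],cv2.COLOR_BGR2HSV)
b=cv2.inRange(hsv,(20,110,50),(36,255,255))
k=np.zeros_like(b);k[60:185,150:270]=b[60:185,150:270]; k=cv2.morphologyEx(k,cv2.MORPH_CLOSE,np.ones((21,21))); p=big(k)[0][:,0]
print("tray",cv2.minAreaRect((ray(c,p,.045)[:,:2]*1000).astype(np.float32)))
v=hsv[:,:,2].astype(int); L=[]
for y in range(90,160):
    xs=np.where(v[y,190:222]<80)[0]
    if len(xs)>4: L.append((190+(xs[0]+xs[-1])/2,y))
L=np.array(L); W=ray(c,L,.086)[:,:2]; f=np.polyfit(W[:,0],W[:,1],1); print("handle yaw",np.arctan(f[0]),"y at x=.552",np.polyval(f,.552),len(L))
E=ray(c,[(204.5,82),(204,168)],.086); print(E.round(4), E.mean(0))
m=cv2.inRange(hsv,(100,140,50),(130,255,255)); n,lab,st,ce=cv2.connectedComponentsWithStats(m)
for i in range(1,n):
    if 20<st[i,4]<2000 and st[i,0]<140: print(st[i],ray(c,ce[i],.046)[0].round(4))
```

```text
tray ((557.283935546875, -4.519386291503906), (137.9994659423828, 126.3616943359375), 81.85911560058594)
handle yaw -0.13818584320550312 y at x=.552 -0.004163227487781057 70
[[ 0.6146 -0.015   0.086 ]
 [ 0.5007  0.0043  0.086 ]] [ 0.557641  -0.0053115  0.086    ]
[ 97  94  30  82 949] [0.5611 0.1396 0.046 ]
[ 71 101   8  13  68] [0.6043 0.1844 0.046 ]
[  0 110   7  12  45] [0.6054 0.2927 0.046 ]
[  24  122   48   42 1419] [0.5585 0.2372 0.046 ]
[ 88 165   7  10  52] [0.5104 0.1848 0.046 ]
[ 21 173   5   9  26] [0.5113 0.2934 0.046 ]
[ 27 187  31  13 219] [0.4846 0.2663 0.046 ]
```

move_arm --motion '[{"ax":0,"ay":1.5,"az":0,"dx":-0.014,"dy":0,"dz":-0.035,"jaw":100},{"ax":0,"ay":0,"az":0,"dx":-0.014,"dy":0,"dz":-0.035,"jaw":100},{"ax":0,"ay":0,"az":0,"dx":0,"dy":0.06,"dz":0,"jaw":100},{"ax":0,"ay":0,"az":0,"dx":0,"dy":0.06,"dz":0,"jaw":100},{"ax":0,"ay":0,"az":0,"dx":0,"dy":0.06,"dz":0,"jaw":100},{"ax":0,"ay":0,"az":0,"dx":0,"dy":0.06,"dz":0,"jaw":100},{"ax":0,"ay":0,"az":0,"dx":0,"dy":0,"dz":0,"jaw":100}]'

```text
t: 3.15
tcp_pos: [0.559, -0.0039, 0.1636]
orientation: [-0.131, -2.172, 2.166]
force: [0.4, -0.4, 0.2]
grip_width: 1.003
```

Run:
```python
from h import *
s,M=axes(); c=capture("wrist"); cv2.imwrite("pics/w3.png",c["img"])
d=np.array([.555,-.0047,.06])-s["tcp_pos"]; print("delta tool",(M.T@d).round(4),"z yaw",np.arctan2(M[0,2],-M[1,2]))
```

```text
t 3.15 tcp [ 0.559  -0.0039  0.1636] F [ 0.4 -0.4  0.2] g 1.003
[[-0.994  0.01  -0.111]
 [ 0.111  0.003 -0.994]
 [-0.01  -1.    -0.004]]
delta tool [0.0049 0.1036 0.0016] z yaw -0.11099687722806567
```

View pics/w3.png

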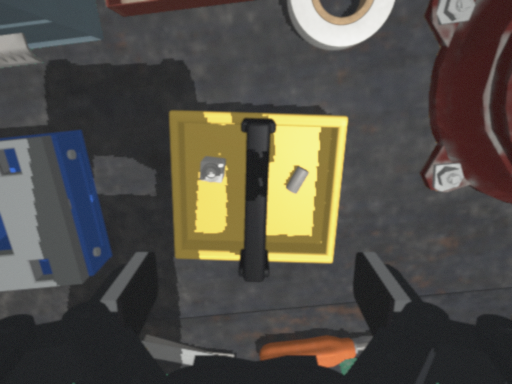

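The handle spans (258,118) to (254,282), centred between the open fingers, and both parts lie in the tray. I'll work out the correction, including the small tool tilt.

```bash
cat >> h.py <<'E'
def goto(p,yaw):
    s,M=axes(); T=np.array([[-np.cos(yaw),0,np.sin(yaw)],[-np.sin(yaw),0,-np.cos(yaw)],[0,-1,0]])
    print("shift tool",(M.T@(np.array(p)-s["tcp_pos"])).round(4),"turn deg",np.degrees(Ro.from_matrix(M.T@T).as_rotvec()).round(2))
E
python3 - <<'E'
from h import *
c=capture("wrist"); E=ray(c,[(258,119),(254.5,281)],.086); print(E.round(4),E.mean(0),np.arctan2(*(E[0]-E[1])[1::-1]))
v=cv2.cvtColor(c["img"],cv2.COLOR_BGR2HSV)[:,:,2]; L=[]
for y in range(140,245):
    xs=np.where(v[y,240:278]<75)[0]
    if len(xs)>4: L.append((240+(xs[0]+xs[-1])/2,y))
W=ray(c,L,.086)[:,:2]; f=np.polyfit(W[:,0],W[:,1],1); print("yaw",np.arctan(f[0]),"y@.555",np.polyval(f,.555))
goto([.555,-.0047,.06],-.14)
E
```

```text
[[ 0.6201 -0.0128  0.086 ]
 [ 0.5011  0.0029  0.086 ]] [ 0.56056889 -0.00495547  0.086     ] -0.13187683371513553
yaw -0.14447629316124203 y@.555 -0.0036107201337176875
t 3.25 tcp [ 0.5637 -0.0043  0.171 ] F [ 0.8 -0.2  1.9] g 1.001
[[-0.993  0.023 -0.112]
 [ 0.112  0.001 -0.994]
 [-0.023 -1.    -0.004]]
shift tool [0.0111 0.1108 0.0017] turn deg [ 0.23  1.6  -1.29]
```

move_arm --motion '[{"ax":0.2,"ay":1.6,"az":-1.3,"dx":0.011,"dy":0.04,"dz":0.002,"jaw":100},{"ax":0,"ay":0,"az":0,"dx":0,"dy":0,"dz":0,"jaw":100}]'

```text
t: 3.5
tcp_pos: [0.559, -0.0058, 0.1393]
orientation: [-0.165, -2.156, 2.156]
force: [0.4, -0.3, 0.1]
grip_width: 1.002
```

Run:
```python
from h import *
goto([.5565,-.0042,.06],-.142);print(observe()["joint_vel"].round(3));capture("wrist");print(observe()["joint_vel"].round(3))
goto([.5565,-.0042,.06],-.142)
```

```text
t 3.5 tcp [ 0.559  -0.0058  0.1393] F [ 0.4 -0.3  0.1] g 1.002
[[-0.99   0.014 -0.138]
 [ 0.138 -0.001 -0.99 ]
 [-0.014 -1.    -0.001]]
shift tool [ 0.0038  0.0793 -0.0012] turn deg [ 0.06  0.19 -0.79]
[ 0.003 -0.064 -0.141  0.004 -0.012 -0.007]
[ 0.001 -0.018 -0.044 -0.001 -0.011  0.003]
t 3.55 tcp [ 0.5618 -0.0061  0.143 ] F [ 0.8 -0.5  1.7] g 0.997
[[-0.99   0.021 -0.138]
 [ 0.138 -0.002 -0.99 ]
 [-0.021 -1.    -0.001]]
shift tool [ 0.0072  0.0828 -0.001 ] turn deg [ 0.07  0.19 -1.21]
```

move_arm --motion '[{"ax":0,"ay":0.2,"az":-1.2,"dx":0.005,"dy":0.04,"dz":-0.001,"jaw":100},{"ax":0,"ay":0,"az":-0.3,"dx":0,"dy":0.02,"dz":0,"jaw":100},{"ax":0,"ay":0,"az":0,"dx":0,"dy":0.005,"dz":0,"jaw":100}]'

```text
t: 3.92
tcp_pos: [0.5677, -0.0054, 0.0896]
orientation: [-0.17, -2.158, 2.156]
force: [0.2, 0.1, 1.2]
grip_width: 1.0
```

Run:
```python
from h import *
goto([.557,-.0042,.06],-.142);print(observe()["joint_vel"].round(3))
```

```text
t 3.92 tcp [ 0.5677 -0.0054  0.0896] F [0.2 0.1 1.2] g 1.0
[[-0.99   0.017 -0.14 ]
 [ 0.14  -0.    -0.99 ]
 [-0.017 -1.    -0.002]]
shift tool [0.0113 0.0294 0.0003] turn deg [ 0.13  0.11 -0.98]
[-0.     0.034 -0.003  0.    -0.068 -0.004]
```

move_arm --motion '[{"ax":0,"ay":0,"az":-1.0,"dx":0.01,"dy":0.01,"dz":0,"jaw":100},{"ax":0,"ay":0,"az":-0.3,"dx":0.003,"dy":0.014,"dz":0,"jaw":100},{"ax":0,"ay":0,"az":0,"dx":0,"dy":0,"dz":0,"jaw":100}]'

```text
t: 4.3
tcp_pos: [0.5561, -0.0036, 0.0668]
orientation: [-0.148, -2.151, 2.145]
force: [-0.5, -0.1, 0.2]
grip_width: 0.998
```

Run:
```python
from h import *
goto([.557,-.0042,.06],-.142);print(observe()["joint_vel"].round(3))
```

```text
t 4.3 tcp [ 0.5561 -0.0036  0.0668] F [-0.5 -0.1  0.2] g 0.998
[[-0.99  -0.002 -0.139]
 [ 0.139  0.003 -0.99 ]
 [ 0.003 -1.    -0.002]]
shift tool [-0.001   0.0068  0.0004] turn deg [0.13 0.13 0.15]
[ 0.001 -0.016 -0.02   0.001  0.    -0.002]
```

move_arm --motion '[{"ax":0,"ay":0,"az":0,"dx":0,"dy":0.007,"dz":0,"jaw":100},{"ax":0,"ay":0,"az":0,"dx":0,"dy":0,"dz":0,"jaw":40},{"ax":0,"ay":0,"az":0,"dx":0,"dy":0,"dz":0,"jaw":0},{"ax":0,"ay":0,"az":0,"dx":0,"dy":0,"dz":0,"jaw":0},{"ax":0,"ay":0,"az":0,"dx":0,"dy":0,"dz":0,"jaw":0},{"ax":0,"ay":0,"az":0,"dx":0,"dy":0,"dz":0,"jaw":0}]' --newtons 90

```text
t: 5.05
tcp_pos: [0.557, -0.0037, 0.0605]
orientation: [-0.15, -2.152, 2.146]
force: [0.9, -0.1, -2.1]
grip_width: 0.17
```

Run:
```python
from h import *
goto([.557,-.0042,.1],-.142);print(observe()["joint_vel"].round(3))
```

```text
t 5.05 tcp [ 0.557  -0.0037  0.0605] F [ 0.9 -0.1 -2.1] g 0.17
[[-0.99  -0.    -0.139]
 [ 0.139  0.003 -0.99 ]
 [ 0.001 -1.    -0.003]]
shift tool [-0.0001 -0.0395  0.0004] turn deg [0.15 0.13 0.03]
[ 0.     0.     0.    -0.001  0.     0.   ]
```

move_arm --motion '[{"ax":0,"ay":0,"az":0,"dx":0,"dy":-0.01,"dz":0,"jaw":0},{"ax":0,"ay":0,"az":0,"dx":0,"dy":-0.03,"dz":0,"jaw":0},{"ax":0,"ay":0,"az":0,"dx":0,"dy":-0.04,"dz":0,"jaw":0},{"ax":0,"ay":0,"az":0,"dx":0,"dy":-0.04,"dz":0,"jaw":0},{"ax":0,"ay":0,"az":0,"dx":0,"dy":-0.02,"dz":0,"jaw":0},{"ax":0,"ay":0,"az":0,"dx":0,"dy":0,"dz":0,"jaw":0}]'

```text
t: 5.8
tcp_pos: [0.5531, -0.0037, 0.2011]
orientation: [-0.138, -2.147, 2.141]
force: [0.1, -0.2, -4.3]
grip_width: 0.17
```

Run:
```python
from h import *
goto([.558,.2396,.17],-.0095);print(observe()["joint_vel"].round(3))
```

```text
t 5.8 tcp [ 0.5531 -0.0037  0.2011] F [ 0.1 -0.2 -4.3] g 0.17
[[-0.99  -0.011 -0.139]
 [ 0.139  0.004 -0.99 ]
 [ 0.011 -1.    -0.002]]
shift tool [ 0.0287  0.0319 -0.2416] turn deg [ 0.15 -7.46  0.63]
[ 0.002  0.007  0.026 -0.001  0.004  0.004]
```

move_arm --motion '[{"ax":0,"ay":0,"az":0.4,"dx":0.003,"dy":0,"dz":-0.025,"jaw":0},{"ax":0,"ay":0,"az":0,"dx":0.005,"dy":0,"dz":-0.045,"jaw":0},{"ax":0,"ay":0,"az":0,"dx":0.005,"dy":0,"dz":-0.045,"jaw":0},{"ax":0,"ay":-3,"az":0,"dx":0.005,"dy":0,"dz":-0.045,"jaw":0},{"ax":0,"ay":-3,"az":0,"dx":0.003,"dy":0,"dz":-0.04,"jaw":0},{"ax":0,"ay":-1.4,"az":0,"dx":0.002,"dy":0,"dz":-0.025,"jaw":0},{"ax":0,"ay":0,"az":0,"dx":0,"dy":0,"dz":-0.01,"jaw":0},{"ax":0,"ay":0,"az":0,"dx":0,"dy":0,"dz":0,"jaw":0}]'

```text
t: 6.8
tcp_pos: [0.5496, 0.2367, 0.186]
orientation: [0.018, -2.2, 2.208]
force: [-0.0, 0.4, -4.0]
grip_width: 0.169
```

Run:
```python
from h import *
goto([.558,.2396,.15],-.0095);print(observe()["joint_vel"].round(3))
```

```text
t 6.8 tcp [0.5496 0.2367 0.186 ] F [-0.   0.4 -4. ] g 0.169
[[-1.    -0.026 -0.009]
 [ 0.009 -0.003 -1.   ]
 [ 0.026 -1.     0.004]]
shift tool [-0.0093  0.0357 -0.0031] turn deg [-0.21  0.01  1.47]
[-0.005  0.005  0.015 -0.008  0.002 -0.01 ]
```

move_arm --motion '[{"ax":-0.2,"ay":0,"az":1.4,"dx":-0.009,"dy":0.01,"dz":-0.003,"jaw":0},{"ax":0,"ay":0,"az":0.3,"dx":-0.001,"dy":0.01,"dz":0,"jaw":0},{"ax":0,"ay":0,"az":0,"dx":0,"dy":0,"dz":0,"jaw":0}]'

```text
t: 7.18
tcp_pos: [0.559, 0.2363, 0.1634]
orientation: [-0.016, -2.213, 2.219]
force: [-0.6, 1.1, -3.6]
grip_width: 0.167
```

Run:
```python
from h import *
capture("top")
goto([.558,.2396,.13],-.0095)
c=capture("top"); hsv=cv2.cvtColor(c["img"],cv2.COLOR_BGR2HSV); s=observe(); z=s["tcp_pos"][2]-.0505
b=cv2.inRange(hsv,(20,110,50),(36,255,255)); k=np.zeros_like(b);k[100:205,100:215]=b[100:205,100:215]; k=cv2.morphologyEx(k,cv2.MORPH_CLOSE,np.ones((21,21)))
p=big(k)[0][:,0]; print("tray",cv2.minAreaRect((ray(c,p,z+.035)[:,:2]*1000).astype(np.float32)))
c2=capture("wrist"); I=np.hstack([cv2.resize(c["img"][115:205,95:215],(480,360)),cv2.resize(c2["img"],(480,360))]); cv2.imwrite("pics/p6.png",cv2.resize(I,(800,300)))
```

```text
t 7.22 tcp [0.5593 0.2365 0.1641] F [-0.5 -0.  -3.8] g 0.169
[[-1.     0.003 -0.013]
 [ 0.013 -0.002 -1.   ]
 [-0.003 -1.     0.002]]
shift tool [ 0.0015  0.0341 -0.0032] turn deg [-0.13 -0.2  -0.15]
tray ((544.5377807617188, 206.07943725585938), (153.74322509765625, 112.17312622070312), 10.210412979125977)
```

View pics/p6.png

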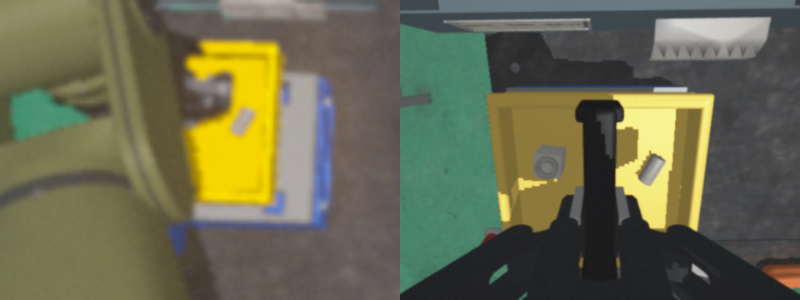

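Left (top view): the tray hangs over the base, partly hidden by the arm. Right (wrist view): the tray is held by its handle at about (600,190), level, with the block at (548,162) and the shaft at (652,168) inside. I'll lower to just above the frame.

move_arm --motion '[{"ax":-0.1,"ay":-0.2,"az":-0.2,"dx":0.002,"dy":0.015,"dz":-0.003,"jaw":0},{"ax":0,"ay":0,"az":-0.2,"dx":0.002,"dy":0.015,"dz":0,"jaw":0},{"ax":0,"ay":0,"az":0,"dx":0.001,"dy":0.006,"dz":0,"jaw":0},{"ax":0,"ay":0,"az":0,"dx":0,"dy":0,"dz":0,"jaw":0}]'

```text
t: 7.82
tcp_pos: [0.5545, 0.2402, 0.1267]
orientation: [-0.006, -2.216, 2.215]
force: [-0.5, -0.2, -3.6]
grip_width: 0.168
```

Run:
```python
from h import *
goto([.558,.2396,.118],-.0095)
```

```text
t 7.83 tcp [0.5545 0.2402 0.1267] F [-0.5 -0.2 -3.6] g 0.168
[[-1.    -0.003 -0.009]
 [ 0.009  0.001 -1.   ]
 [ 0.003 -1.    -0.   ]]
shift tool [-0.0035  0.0087  0.0006] turn deg [0.03 0.05 0.18]
```

move_arm --motion '[{"ax":0,"ay":0,"az":0.1,"dx":-0.003,"dy":0.006,"dz":0.0005,"jaw":0},{"ax":0,"ay":0,"az":0,"dx":0,"dy":0.003,"dz":0,"jaw":0},{"ax":0,"ay":0,"az":0,"dx":0,"dy":0,"dz":0,"jaw":0}]'

```text
t: 8.2
tcp_pos: [0.5582, 0.2399, 0.1177]
orientation: [-0.01, -2.218, 2.216]
force: [-0.5, -0.7, -5.1]
grip_width: 0.171
```

Run:
```python
from h import *
goto([.558,.2396,.11],-.0095)
c=capture("wrist"); cv2.imwrite("pics/w7.png",c["img"])
```

```text
t 8.2 tcp [0.5582 0.2399 0.1177] F [-0.5 -0.7 -5.1] g 0.171
[[-1.    -0.    -0.009]
 [ 0.009  0.001 -1.   ]
 [ 0.    -1.    -0.001]]
shift tool [0.0002 0.0077 0.0003] turn deg [0.05 0.05 0.  ]
```

Now I'll feel down in 2 mm steps.

move_arm --motion '[{"ax":0,"ay":0,"az":0,"dx":0,"dy":0.002,"dz":0.0003,"jaw":0},{"ax":0,"ay":0,"az":0,"dx":0,"dy":0.002,"dz":0,"jaw":0},{"ax":0,"ay":0,"az":0,"dx":0,"dy":0.002,"dz":0,"jaw":0}]'

```text
t: 8.62
tcp_pos: [0.5589, 0.2397, 0.1125]
orientation: [-0.012, -2.22, 2.216]
force: [-0.3, -0.1, -4.1]
grip_width: 0.166
```

Run:
```python
from h import *
goto([.558,.2396,.1025],-.0095)
```

```text
t 8.62 tcp [0.5589 0.2397 0.1125] F [-0.3 -0.1 -4.1] g 0.166
[[-1.     0.002 -0.009]
 [ 0.009  0.001 -1.   ]
 [-0.002 -1.    -0.001]]
shift tool [0.0009 0.01   0.0001] turn deg [ 0.08  0.05 -0.1 ]
```

move_arm --motion '[{"ax":0,"ay":0,"az":-0.1,"dx":0.001,"dy":0.002,"dz":0,"jaw":0},{"ax":0,"ay":0,"az":0,"dx":0,"dy":0.002,"dz":0,"jaw":0}]'

```text
t: 8.88
tcp_pos: [0.5577, 0.2397, 0.1081]
orientation: [-0.009, -2.219, 2.215]
force: [-0.1, -0.2, -4.9]
grip_width: 0.166
```

Run:
```python
from h import *
goto([.558,.2396,.1025],-.0095)
```

```text
t 8.88 tcp [0.5577 0.2397 0.1081] F [-0.1 -0.2 -4.9] g 0.166
[[-1.    -0.    -0.009]
 [ 0.009  0.001 -1.   ]
 [ 0.    -1.    -0.001]]
shift tool [-0.0003  0.0056  0.0001] turn deg [0.08 0.05 0.02]
```

TCP is at 108.1 mm, 4.4 mm below the standing-on-lugs height, with no contact force. The lugs are entering.

move_arm --motion '[{"ax":0,"ay":0,"az":0,"dx":0,"dy":0.002,"dz":0,"jaw":0},{"ax":0,"ay":0,"az":0,"dx":0,"dy":0.002,"dz":0,"jaw":0},{"ax":0,"ay":0,"az":0,"dx":0,"dy":0.001,"dz":0,"jaw":0}]'

```text
t: 9.25
tcp_pos: [0.5576, 0.2397, 0.1026]
orientation: [-0.009, -2.218, 2.216]
force: [1.3, -0.8, -3.2]
grip_width: 0.166
```

Run:
```python
from h import *
goto([.558,.2396,.1025],-.0095)
```

```text
t 9.25 tcp [0.5576 0.2397 0.1026] F [ 1.3 -0.8 -3.2] g 0.166
[[-1.    -0.    -0.009]
 [ 0.009  0.001 -1.   ]
 [ 0.    -1.    -0.001]]
shift tool [-0.0004  0.0001  0.0001] turn deg [0.07 0.05 0.03]
```

move_arm --motion '[{"ax":0,"ay":0,"az":0,"dx":0,"dy":0.0015,"dz":0,"jaw":0},{"ax":0,"ay":0,"az":0,"dx":0,"dy":0.0005,"dz":0,"jaw":0}]'

```text
t: 9.5
tcp_pos: [0.5579, 0.2398, 0.1026]
orientation: [-0.009, -2.218, 2.216]
force: [-1.2, -0.0, -3.6]
grip_width: 0.171
```

Run:
```python
from h import *
goto([.558,.2396,.1025],-.0095)
```

```text
t 9.5 tcp [0.5579 0.2398 0.1026] F [-1.2 -0.  -3.6] g 0.171
[[-1.    -0.    -0.009]
 [ 0.009  0.001 -1.   ]
 [ 0.    -1.    -0.001]]
shift tool [-0.0001  0.0001  0.0002] turn deg [0.07 0.06 0.02]
```

Stopped at 102.6 mm, which is seated height. Releasing and rising.

move_arm --motion '[{"ax":0,"ay":0,"az":0,"dx":0,"dy":0,"dz":0,"jaw":60},{"ax":0,"ay":0,"az":0,"dx":0,"dy":0,"dz":0,"jaw":60},{"ax":0,"ay":0,"az":0,"dx":0,"dy":0,"dz":0,"jaw":60},{"ax":0,"ay":0,"az":0,"dx":0,"dy":-0.03,"dz":0,"jaw":60},{"ax":0,"ay":0,"az":0,"dx":0.01,"dy":-0.06,"dz":0,"jaw":60},{"ax":0,"ay":0,"az":0,"dx":0.04,"dy":-0.04,"dz":-0.04,"jaw":60},{"ax":0,"ay":0,"az":0,"dx":0.04,"dy":0,"dz":-0.04,"jaw":40},{"ax":0,"ay":0,"az":0,"dx":0,"dy":0,"dz":0,"jaw":40}]'

```text
t: 10.5
tcp_pos: [0.4727, 0.3195, 0.2363]
orientation: [-0.02, -2.226, 2.212]
force: [-0.4, -0.1, -0.3]
grip_width: 0.403
```

Run:
```python
from h import *
goto([.478,.334,.2],0)
c2=capture("wrist"); c=capture("top"); np.savez("v8.npz",**{a+k:np.array(v[k]) for a,v in (("w",c2),("t",c)) for k in v})
I=np.hstack([cv2.resize(c["img"][115:205,95:215],(400,300),interpolation=cv2.INTER_CUBIC),cv2.resize(c2["img"],(400,300))]); cv2.imwrite("pics/p8.png",I)
for n,v in(("top",c),("wrist",c2)):
    hsv=cv2.cvtColor(v["img"],cv2.COLOR_BGR2HSV); m=cv2.inRange(hsv,(0,130,70),(8,255,255))|cv2.inRange(hsv,(172,130,70),(180,255,255))
    k,l,st,ce=cv2.connectedComponentsWithStats(m)
    for i in range(1,k):
        p=ray(v,ce[i],.112)[0]
        if st[i,4]>5 and np.linalg.norm(p[:2]-[.478,.334])<.05: print(n,st[i],ce[i].round(1),p.round(4))
    print(n,proj(v,[(.4785,.334,.0955),(.4785,.334,.1255),(.478,.284,.0955)]).round(1).tolist())
```

```text
t 10.5 tcp [0.4727 0.3195 0.2363] F [-0.4 -0.1 -0.3] g 0.403
[[-1.     0.007 -0.011]
 [ 0.011  0.006 -1.   ]
 [-0.007 -1.    -0.006]]
shift tool [-0.0049  0.0364 -0.0143] turn deg [ 0.36 -0.63 -0.39]
top [[118.1, 182.5], [114.1, 181.1], [136.5, 183.0]]
wrist [225 161  16  20 230] [232.9 171. ] [0.4865 0.3378 0.112 ]
wrist [[238.8, 175.8], [236.8, 184.7], [296.3, 175.8]]
```

View pics/p8.png

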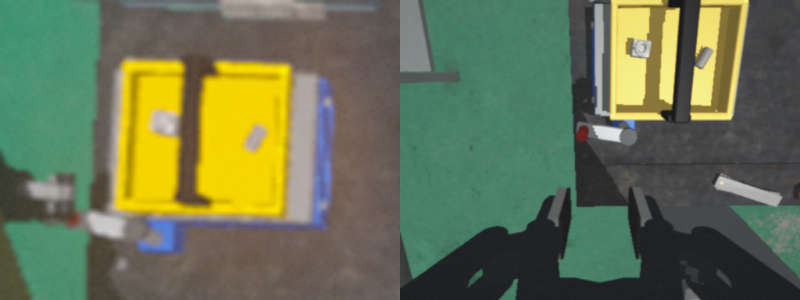

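Top: tray seated in the frame, button still open at (100,222). Wrist: pin at (582,132), hub at (628,137), both parts in the tray. I'll move over the pin.

move_arm --motion '[{"ax":0.3,"ay":0,"az":-0.4,"dx":-0.012,"dy":0.03,"dz":-0.018,"jaw":40},{"ax":0,"ay":0,"az":-0.2,"dx":0,"dy":0.04,"dz":0,"jaw":40},{"ax":0,"ay":0,"az":0,"dx":0,"dy":0,"dz":0,"jaw":40}]'

```text
t: 10.98
tcp_pos: [0.4902, 0.3337, 0.1645]
orientation: [-0.017, -2.211, 2.212]
force: [0.3, -0.2, -0.2]
grip_width: 0.401
```

```bash
cat > pin.py <<'E'
from h import *
goto([.486,.3378,.102],0)
v=capture("wrist"); hsv=cv2.cvtColor(v["img"],cv2.COLOR_BGR2HSV); m=cv2.inRange(hsv,(0,130,50),(8,255,255))|cv2.inRange(hsv,(172,130,50),(180,255,255))
k,l,st,ce=cv2.connectedComponentsWithStats(m); i=1+np.argmax(st[1:,4]); print(st[i],ray(v,ce[i],.112)[0].round(4))
T=v["img"]; cv2.imwrite("pics/w9.png",T)
E
python3 pin.py
```

```text
t 10.97 tcp [0.4902 0.3337 0.1645] F [ 0.3 -0.2 -0.2] g 0.401
[[-1.    -0.003 -0.018]
 [ 0.018 -0.    -1.   ]
 [ 0.003 -1.     0.001]]
shift tool [ 0.0041  0.0625 -0.0041] turn deg [-0.03 -1.03  0.14]
[238 207  20  32 510] [0.4863 0.3376 0.112 ]
```

Same result: pin at (0.486, 0.3376). Descending around it.

move_arm --motion '[{"ax":0,"ay":-0.5,"az":0,"dx":0.005,"dy":0.015,"dz":-0.004,"jaw":40},{"ax":0,"ay":0,"az":-0.3,"dx":0.004,"dy":0.02,"dz":0,"jaw":40},{"ax":0,"ay":0,"az":-0.3,"dx":0.002,"dy":0.01,"dz":0,"jaw":40},{"ax":0,"ay":0,"az":0,"dx":0,"dy":0,"dz":0,"jaw":40}]'

```text
t: 11.52
tcp_pos: [0.4823, 0.3391, 0.123]
orientation: [-0.006, -2.219, 2.209]
force: [-0.2, 0.3, -0.6]
grip_width: 0.399
```

```bash
python3 pin.py
```

```text
t 11.53 tcp [0.4823 0.3391 0.123 ] F [-0.2  0.3 -0.6] g 0.399
[[-1.    -0.005 -0.01 ]
 [ 0.01   0.005 -1.   ]
 [ 0.005 -1.    -0.005]]
shift tool [-0.0038  0.021   0.0014] turn deg [ 0.26 -0.58  0.27]
[245 218  26  43 874] [0.486  0.3374 0.112 ]
```

View pics/w9.png

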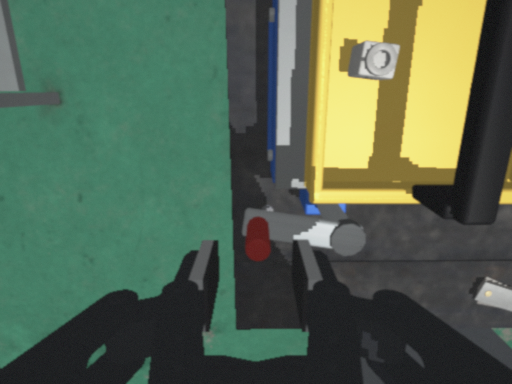

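The pin at (257,238) is centred between the fingers at (205,280) and (310,280), with the hub at (347,238). I'll lower and close gently.

move_arm --motion '[{"ax":0.2,"ay":0,"az":0.2,"dx":-0.003,"dy":0.01,"dz":0.001,"jaw":40},{"ax":0,"ay":0,"az":0,"dx":0,"dy":0.008,"dz":0,"jaw":40},{"ax":0,"ay":0,"az":0,"dx":0,"dy":0,"dz":0,"jaw":20},{"ax":0,"ay":0,"az":0,"dx":0,"dy":0,"dz":0,"jaw":5},{"ax":0,"ay":0,"az":0,"dx":0,"dy":0,"dz":0,"jaw":5}]' --newtons 30

```text
t: 12.2
tcp_pos: [0.4865, 0.338, 0.1058]
orientation: [-0.013, -2.218, 2.216]
force: [-0.9, -0.6, 0.5]
grip_width: 0.127
```

Run:
```python
from h import *
import numpy as np
goto([.486,.3378,.104],0)
c=capture("wrist")
s=observe()["tcp_pos"][:2]; P=np.array([.479,.2875]); print("r",np.linalg.norm(s-P),"th",np.arctan2(*(s-P)))
```

```text
t 12.2 tcp [0.4865 0.338  0.1058] F [-0.9 -0.6  0.5] g 0.127
[[-1.     0.001 -0.01 ]
 [ 0.01   0.001 -1.   ]
 [-0.001 -1.    -0.001]]
shift tool [0.0005 0.0018 0.0002] turn deg [ 0.05 -0.58 -0.07]
r 0.05108292140455461 th 0.14793732994293568
```

move_arm --motion '[{"ax":0,"ay":0,"az":0,"dx":-0.0142,"dy":0,"dz":0.0044,"jaw":5},{"ax":0,"ay":0,"az":0,"dx":0,"dy":0,"dz":0,"jaw":5},{"ax":0,"ay":0,"az":0,"dx":-0.0124,"dy":0,"dz":0.0084,"jaw":5},{"ax":0,"ay":0,"az":0,"dx":0,"dy":0,"dz":0,"jaw":5}]'

```text
t: 12.75
tcp_pos: [0.5144, 0.3264, 0.1058]
orientation: [-0.014, -2.223, 2.211]
force: [-0.2, -1.5, -0.2]
grip_width: 0.124
```

```bash
cat > arc.py <<'E'
from h import *
P=np.array([.479,.2875]); s=observe()["tcp_pos"][:2]; print("r",np.linalg.norm(s-P),"th",np.arctan2(*(s-P)))
for th in(1.05,1.35,1.58): print(th); goto([*(P+.05*np.array([np.sin(th),np.cos(th)])),.105],0)
E
python3 arc.py | grep -v "^ *\["
```

```text
r 0.05258885774909433 th 0.7381348992843288
1.05
t 12.75 tcp [0.5144 0.3264 0.1058] F [-0.2 -1.5 -0.2] g 0.124
shift tool [-0.0081  0.0008  0.0139] turn deg [ 0.32 -0.6  -0.13]
1.35
t 12.75 tcp [0.5144 0.3264 0.1058] F [-0.2 -1.5 -0.2] g 0.124
shift tool [-0.0137  0.0007  0.0278] turn deg [ 0.32 -0.6  -0.13]
1.58
t 12.75 tcp [0.5144 0.3264 0.1058] F [-0.2 -1.5 -0.2] g 0.124
shift tool [-0.015   0.0006  0.0392] turn deg [ 0.32 -0.6  -0.13]
```

move_arm --motion '[{"ax":0,"ay":0,"az":0,"dx":-0.0085,"dy":0,"dz":0.0135,"jaw":5},{"ax":0,"ay":0,"az":0,"dx":0,"dy":0,"dz":0,"jaw":5},{"ax":0,"ay":0,"az":0,"dx":-0.0055,"dy":0,"dz":0.014,"jaw":5},{"ax":0,"ay":0,"az":0,"dx":0,"dy":0,"dz":0,"jaw":5}]'

```text
t: 13.25
tcp_pos: [0.5328, 0.3032, 0.106]
orientation: [0.03, 2.24, -2.198]
force: [-0.1, 0.3, -2.4]
grip_width: 0.124
```

```bash
python3 arc.py | grep -v "^ *\["
```

```text
r 0.056055655291922635 th 1.286867402787893
1.05
t 13.25 tcp [0.5328 0.3032 0.106 ] F [-0.1  0.3 -2.4] g 0.124
shift tool [ 0.0106  0.001  -0.009 ] turn deg [ 1.08 -0.65 -0.91]
1.35
t 13.25 tcp [0.5328 0.3032 0.106 ] F [-0.1  0.3 -2.4] g 0.124
shift tool [0.005  0.0008 0.0048] turn deg [ 1.08 -0.65 -0.91]
1.58
t 13.25 tcp [0.5328 0.3032 0.106 ] F [-0.1  0.3 -2.4] g 0.124
shift tool [0.0036 0.0006 0.0162] turn deg [ 1.08 -0.65 -0.91]
```

move_arm --motion '[{"ax":0.8,"ay":0,"az":-0.8,"dx":0.003,"dy":0,"dz":0.008,"jaw":5},{"ax":0,"ay":0,"az":0,"dx":0,"dy":0,"dz":0,"jaw":5},{"ax":0.3,"ay":0,"az":-0.2,"dx":0.001,"dy":0,"dz":0.008,"jaw":5},{"ax":0,"ay":0,"az":0,"dx":0,"dy":0,"dz":0,"jaw":5}]'

```text
t: 13.75
tcp_pos: [0.5346, 0.2892, 0.1064]
orientation: [0.029, 2.226, -2.212]
force: [0.2, -3.1, -1.5]
grip_width: 0.123
```

```bash
python3 arc.py | grep -v "^ *\["
python3 - <<'E'
from h import *
c=capture("wrist"); cv2.imwrite("pics/w10.png",c["img"])
E
```

```text
r 0.05559577941683386 th 1.5404004010776702
1.05
t 13.75 tcp [0.5346 0.2892 0.1064] F [ 0.2 -3.1 -1.5] g 0.123
shift tool [ 0.0125  0.0013 -0.023 ] turn deg [ 0.35 -0.63 -0.88]
1.35
t 13.75 tcp [0.5346 0.2892 0.1064] F [ 0.2 -3.1 -1.5] g 0.123
shift tool [ 0.0069  0.0013 -0.0092] turn deg [ 0.35 -0.63 -0.88]
1.58
t 13.75 tcp [0.5346 0.2892 0.1064] F [ 0.2 -3.1 -1.5] g 0.123
shift tool [0.0056 0.0013 0.0022] turn deg [ 0.35 -0.63 -0.88]
```

View pics/w10.png

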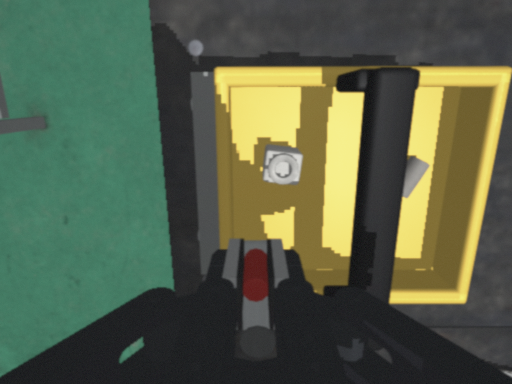

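The pin at (257,270) lies straight beyond the hub at (258,342), so the tab points along the base's +x over the rim, at roughly 1.55 rad. One small extra nudge, then a slight opening and a rise.

move_arm --motion '[{"ax":0,"ay":0,"az":0,"dx":0.001,"dy":0,"dz":0.002,"jaw":5},{"ax":0,"ay":0,"az":0,"dx":0,"dy":0,"dz":0,"jaw":5},{"ax":0,"ay":0,"az":0,"dx":0,"dy":0,"dz":0,"jaw":25},{"ax":0,"ay":0,"az":0,"dx":0,"dy":0,"dz":0,"jaw":25},{"ax":0,"ay":0,"az":0,"dx":0,"dy":-0.015,"dz":0,"jaw":25},{"ax":0,"ay":0,"az":0,"dx":0,"dy":-0.03,"dz":0,"jaw":25},{"ax":0,"ay":0,"az":0,"dx":0,"dy":-0.06,"dz":0,"jaw":25},{"ax":0,"ay":0,"az":0,"dx":0.03,"dy":-0.05,"dz":0,"jaw":25}]'

```text
t: 14.8
tcp_pos: [0.4989, 0.286, 0.2642]
orientation: [-0.022, -2.225, 2.216]
force: [0.3, 0.5, 0.6]
grip_width: 0.247
```

move_arm --motion '[{"ax":0,"ay":0,"az":0,"dx":0.05,"dy":-0.03,"dz":0,"jaw":25},{"ax":0,"ay":0,"az":0,"dx":0.05,"dy":0,"dz":0,"jaw":25},{"ax":0,"ay":0,"az":0,"dx":0,"dy":0,"dz":0,"jaw":25},{"ax":0,"ay":0,"az":0,"dx":0,"dy":0,"dz":0,"jaw":25}]'

```text
t: 15.3
tcp_pos: [0.397, 0.2883, 0.3075]
orientation: [0.039, 2.229, -2.198]
force: [0.0, 0.1, 0.1]
grip_width: 0.248
```

Run:
```python
from h import *
axes(); w=capture("wrist"); cv2.imwrite("pics/w11.png",w["img"]); c=capture("top")
hsv=cv2.cvtColor(w["img"],cv2.COLOR_BGR2HSV); m=cv2.inRange(hsv,(0,130,50),(8,255,255))|cv2.inRange(hsv,(172,130,50),(180,255,255))
k,l,st,ce=cv2.connectedComponentsWithStats(m); j=[i for i in range(1,k) if np.linalg.norm(ray(w,ce[i],.112)[0][:2]-[.53,.287])<.04]
for i in j: print(st[i],ray(w,ce[i],.112)[0].round(4))
b=cv2.inRange(hsv,(20,110,50),(36,255,255)); b=cv2.morphologyEx(b,cv2.MORPH_CLOSE,np.ones((21,21))); p=big(b)[0][:,0]
for z in(.087,.097): print("tray rim at z",z,cv2.minAreaRect((ray(w,p,z)[:,:2]*1000).astype(np.float32)))
```

```text
t 15.3 tcp [0.397  0.2883 0.3075] F [0.  0.1 0.1] g 0.248
[[-1.     0.025 -0.01 ]
 [ 0.01   0.014 -1.   ]
 [-0.025 -1.    -0.014]]
[251  24  12  17 152] [0.5298 0.2872 0.112 ]
tray rim at z 0.087 ((528.6031494140625, 241.87881469726562), (132.01751708984375, 67.17759704589844), 89.18356323242188)
tray rim at z 0.097 ((526.9507446289062, 243.0562744140625), (128.40492248535156, 65.33930969238281), 89.18356323242188)
```

View pics/w11.png

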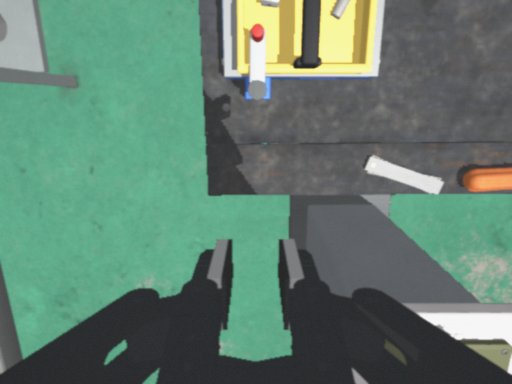

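The final wrist view shows the pin at (257,32) straight beyond the hub at (258,88), so the tab lies over the tray's front rim. The tray sits square in the frame, both parts are inside, and the feeler gauge and screwdriver are undisturbed. The arm is clear, so I'm handing in.

```bash
python3 -c "
from bench import *
print(close_job())"
```

```text
the job is handed in; nothing more can be done
None
```

The tray is seated on the base and locked under the turn button, and the job was handed in at about 15.3 s of the 61 s allowed; `close_job` reports no verdict.

**Seating:** I picked the tray up by its handle and lowered it in 2 mm steps over the frame centre measured from the sockets. The lugs went in on the first try. The TCP stopped at 102.6 mm against 102.5 mm expected for a seated tray. The wrist force stayed around 3–5 N, which is about the load's own weight.

**Locking:** I gripped the red pin and swung it round its arc. The last wrist picture puts the pin at about (0.530, 0.287) and the pivot at about (0.479, 0.288), so the button is at about 1.57 rad. The tab lies over the rim, which an unseated tray would have blocked.

**Other checks:** Both parts show inside the tray. The feeler gauge and screwdriver look undisturbed; the brush was not checked in the final picture. The arm stands clear of everything with near-zero wrist force.

**Disagreements:**
- The top and wrist cameras differed by about 3 mm in x, so I used values between the two.
- During the swing the TCP ran up to 6 mm outside the estimated pin radius, because the pin slid a little in the pads. Forces there stayed at about 3 N.
- The first two moves were refused for missing keys, with no effect on the scene.

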